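Load the cutting jig and snap its keeper shut

TASK

Slide the wooden batten along the jig's channel until it sits fully home against the buffer of the end stop, then tip the steel spring keeper over its snap point and let it spring down by itself, without riding on it, flat across the channel behind the batten so that it locks it in. Work gently, by feel: do not ram the batten or force the jig, and leave the other things on the table alone.

Things in the scene. Friction and masses are not known exactly. Their poses are not given: they have to be found in the camera images.
- jig: Cutting jig fixed to the table: plywood base 300 mm (its x) by 150 mm, 12 mm thick. Origin on the underside, below the middle of the channel. The channel runs along x, centred on y = 0: floor 12 mm up, 43 mm wide between wooden rails 10 mm wide, tops 22 mm up, open at the -x end. A bracket (end stop and keeper) is clamped on it. Keep pushes on the keeper under 16 N, on the batten under 14 N.
- stop_mid (a point): Middle setting of the end stop's face (looks to jig -x), on the channel's centre line, at jig (80, 0, 12) mm. The bracket is clamped anywhere within +-20 mm of this along x: an unmeasured offset (find it by feel or sight) that shifts stop and keeper alike. The face is a rubber pad 24 to 42 mm up, sprung 3 N/mm with 4 mm of give. Home: the batten's end touches the pad, origin 60 mm to -x of it.
- hinge_mid (a point): Middle setting of the keeper's hinge, at jig (-51, 45, 30) mm; really off by the same unknown +-20 mm along x. Hinge axis along jig x, on the +y side of the channel. The keeper's centre line is always 131 mm to -x of the stop face: 11 mm behind the rear end of a home batten. Shut, it clears a home batten by 3 mm; a batten standing further out is landed on and stops it shutting.
- keeper (a joint): Keeper angle, rad. Steel bar 75 mm long from its hinge, 16 mm wide (x), 12 mm thick. 0 = open stop, leaning 0.43 outward to +y, end at y = 76 mm, 98 mm up; 0.43 = upright; 2.0 = shut stop, level across the channel. Bistable: from snap point 1.0 its spring drives to the nearer stop, 0.4 N m at the stops, less between. Push its outer face to -y near its end: 6 to 9 N there, twice that halfway down.
- batten: Loose wooden batten, 120 mm (its x) by 40 mm by 26 mm high, 80 to 150 g, origin at the centre of its underside. It starts lying in the channel, aligned with it, 30 to 105 mm short of home, and slides along the jig's x with 1.5 mm play either side.
- tape: Bystander: roll of brown tape, 100 mm diameter, 48 mm high, lying flat; origin under its centre.
- flask: Bystander: dark metal flask, 68 mm diameter, 180 mm high; origin under its centre.
- sander: Bystander: cork sanding block 100 x 60 x 30 mm; origin under its centre.
Things that resemble listed ones, but are neither listed nor needed, are in the scene too. Of the things shaped like the batten, the wooden one is meant.

How it is judged:
By the outcome, as a careful person would: the job done as asked, in the order asked, and still so for the second after the job is handed in, with the robot touching nothing.
It also fails if it takes over 51 s, if anything falls off the work surface, if the arm or the gripper's body presses on something with over 40 N, if the wrist force passes 120 N, or if a joint passes its speed limit or range.

ROBOT

A 6-joint arm with a two-finger parallel gripper is mounted at the origin on the work surface. World frame = base frame: x ahead of the robot, y to its left, z up, the work surface at z = 0. Lengths are in m, angles in degrees, forces in N, time in s.
With the tool pointing down it reaches from about 0.4 to 0.825 m from the base axis. Payload 7 kg.
Tool frame: the origin (TCP) lies at the very end of the fingers, on their centre line; the grasp point (between the pads) lies tcp_to_grasp behind it (tcp_to_grasp is the distance from the TCP to the grasp point, in m); x points along the fingers, y is the direction in which the jaws open and shut, and the axes are right-handed (so a half turn about x gives the same grasp; the last joint's range is limited). The gripper opens to 88 mm and grips with 3 to 60 N. Pads are 19 mm wide; open, the fingers measure 130 mm over their backs; the gripper's body (78 mm by 193 mm) begins 47 mm behind the grasp point.
Start: joints at [16.507, 20.546, 0.682, 0, -70.136, -16.507], TCP at [0.675, -0, 0.227] pointing down, gripper open.
Joint ranges: [-176.03, 176.03], [-82.01, 121.73], [-58.28, 71.71], [-173.87, 95.51], [-174.79, -0.11], [-173.66, 173.66]. Speed limits (degrees/s): [136.94, 136.94, 172.46, 180, 180, 180].

INTERFACE

Orientations are given as [roll, pitch, yaw] about the fixed x, y, z axes, in that order (R = Rz(yaw) Ry(pitch) Rx(roll)).
In Python, from plant import * gives the robot as it stands. The module is installed in compiled form; this text tells all that it offers.
- The arm moves only by the shell command python3 -m pendant 'ROWS'. ROWS is JSON, a list of rows, each an object with "claw": the finger opening in mm, from 0 to 87.6; "linear": the shift along the tool's x, y, z in mm, a list of three; "twist": the turn about the tool's x in rad. In form: [{"claw": claw, "linear": [tx, ty, tz], "twist": twist}, ...]. A call has exactly 10 rows; each row shifts and turns the commanded pose from where the row before left it, along the tool's axes as they then stand; what a row does not reach is not made up. A row lasts 1/12 s, in which the tool goes at most 41.7 mm and 7.16 degrees, less where a joint would pass 70% of its speed; a pose out of reach is approached as far as the arm can. A call with a gripper value outside its range is refused whole. The fingers move at their own pace and stop on an object; the grip force is fixed at half the most. Time passes only in rows, so rows that do not move let the fingers close, or fill a call up. It gives the time, the measured TCP pose, the force and the opening at its end, in the units of the state.
- get_obs(): the state, without advancing time (a new reading comes with each control period).
- snapshot(name): name is "scene" or "side" or "wrist"; returns (picture, depth): 420x560x3 uint8, red, green, blue; 420x560 float32, m along the optical axis (not along the pixel's ray), 0 where there is no reading.
- camera_params(name): a dict with "fx", "fy", "cx", "cy" (pixels), "rvec" (rotation vector, rad) and "tvec" (3), from world to camera coordinates, as OpenCV has them. Camera axes: x right, y down, z forward; pixel columns grow to the right and rows downward; lengths in m; the calibration is good to about 2 mm. A picture is of the moment at which its call begins: read the wrist's pose just before it. camera_params takes no time and is no camera call; for the wrist camera it gives the pose at the moment of the call.
- close_job(): hands the job in, once; it reports no verdict.
Trained networks look in the newest picture that a camera, given by its name, has taken for a name from the list of things; names that differ only in an ending like _2 or _b are one class to them, and where a whole thing is asked for, a point or a joint stands for the part that bears it (a point fixed in the world has none). Each returns a list of dicts, best first, with "confidence" (0 to 1); they miss things now and then, are a little off and sometimes report something else, mostly with a low value. They report only what shows in the picture. A call takes as long as a camera call. They do not tell look-alikes from the thing itself.
- boxes_of(camera, target): "xy" ([column, row] in pixels, amid what is visible of it).
The state is a dict: "clock": time; "joint_pos": joint angles; "qvel": joint speeds; "tau": joint torques, N m; "tool_pos": TCP position; "orientation": TCP orientation; "force": force on the tool from outside, world axes, zero at the start; "moment": the same for the moment, N m; "opening": finger opening in m.
Only numpy, scipy, OpenCV 4.12 (cv2) and the standard library are available. Lean on these libraries where they do the work, as an engineer would, in place of code of your own. Each camera call takes 0.05 s, during which the arm holds its last target. There are 200 camera calls.

## Working session

There is one attempt and no reset: what is moved stays moved. The work goes in short steps, Python scripts to look and compute and a shell command to move; the robot and the scene stay as the last step left them, time stands still between calls to the robot, and variables do not carry over. Pictures are saved under pics/ and viewed, about 8 in all and at most 12, crops included, and the job is handed in when it is done.

```bash
mkdir -p pics
cat > h.py <<'E'
from plant import *
import numpy as np, cv2
def cam(n):
    c=camera_params(n); R=cv2.Rodrigues(np.array(c['rvec'],float))[0]; return c,R,np.array(c['tvec'],float).ravel()
def cloud(n,depth):
    c,R,t=cam(n); v,u=np.indices(depth.shape); z=depth
    P=np.stack([(u-c['cx'])/c['fx']*z,(v-c['cy'])/c['fy']*z,z],-1)
    W=(P-t)@R; W[depth<=0]=np.nan; return W
E
python3 - <<'E'
from h import *
o=get_obs(); print(o['tool_pos'],o['orientation'],o['force'],o['opening'])
for n in ['scene','side','wrist']:
    W0=cam(n)
    p,d=snapshot(n); cv2.imwrite(f'pics/{n}0.png',p[:,:,::-1]); np.savez(f'{n}0.npz',p=p,W=cloud(n,d))
    for t in ['jig','batten','keeper','tape','flask','sander']:
        for b in boxes_of(n,t):
            x,y=map(int,b['xy']); W=cloud(n,d)[min(y,419),min(x,559)]
            print(n,t,round(b['confidence'],2),(x,y),np.round(W,3))
print(get_obs()['clock'])
E
cd pics; python3 -c "
import cv2;a=cv2.imread('scene0.png');b=cv2.imread('side0.png');cv2.imwrite('both.png',cv2.resize(cv2.vconcat([a,b]),None,fx=.71,fy=.71))"
```

```text
[6.74529439e-01 1.45368273e-05 2.25628275e-01] [  95.01114232   89.90630926 -174.99196545] [ 0.55429605 -0.09881423 -0.364554  ] 0.087801461262761
scene jig 0.83 (257, 230) [0.616 0.023 0.012]
scene batten 0.77 (282, 204) [0.528 0.005 0.038]
scene batten 0.74 (216, 189) [ 0.643 -0.141  0.024]
scene batten 0.58 (270, 162) [ 0.471 -0.14   0.022]
scene keeper 0.69 (293, 214) [0.542 0.074 0.091]
scene tape 0.96 (185, 131) [ 0.614 -0.375  0.019]
scene flask 0.56 (390, 312) [0.524 0.409 0.125]
scene sander 0.48 (249, 111) [ 0.422 -0.33   0.032]
side jig 0.75 (277, 216) [0.576 0.009 0.04 ]
side batten 0.98 (279, 285) [ 0.455 -0.178  0.026]
side batten 0.97 (261, 229) [ 0.511 -0.005  0.039]
side batten 0.97 (327, 250) [ 0.627 -0.165  0.03 ]
side keeper 0.74 (253, 208) [0.548 0.102 0.004]
side tape 0.59 (365, 297) [ 0.629 -0.324  0.003]
side flask 0.95 (194, 144) [0.494 0.369 0.102]
side sander 0.82 (307, 354) [ 0.405 -0.366  0.032]
side sander 0.23 (281, 215) [0.601 0.024 0.011]
wrist jig 0.93 (349, 206) [0.597 0.021 0.013]
wrist batten 0.91 (427, 187) [ 0.524 -0.005  0.038]
wrist batten 0.89 (306, 30) [ 0.649 -0.151  0.026]
wrist batten 0.81 (482, 28) [ 0.484 -0.153  0.026]
wrist batten 0.46 (347, 206) [0.598 0.022 0.011]
wrist keeper 0.63 (419, 242) [0.532 0.049 0.052]
1.05
```

View pics/scene0.png

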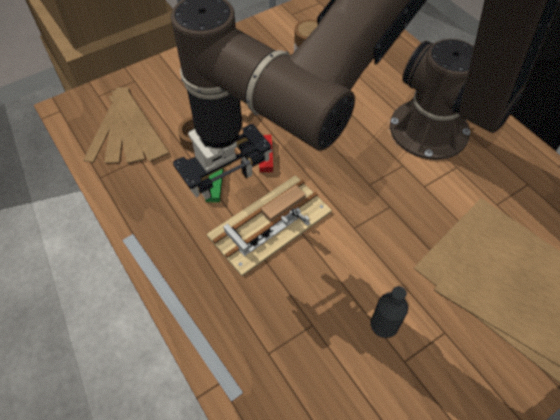

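View pics/side0.png

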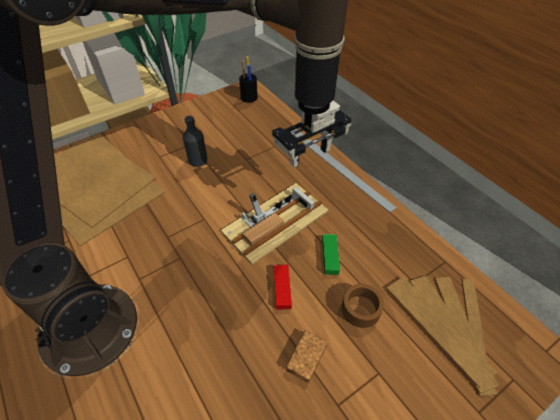

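The candidates for the batten are wooden in the channel (scene 282,204; side 261,229), red (scene 270,162) and green (scene 216,189). I choose the wooden one. The end stop is at scene (236,240), and the upright keeper is near (300,216). Next I take a close wrist crop and measure.

Run:
```python
from h import *
D=np.load('wrist0.npz'); W=D['W'];p=D['p']
D2=np.load('side0.npz')['W']; D3=np.load('scene0.npz')['W']
def mask(W,z0,z1,x=(.4,.8),y=(-.09,.13)): 
    return (W[...,2]>z0)&(W[...,2]<z1)&(W[...,0]>x[0])&(W[...,0]<x[1])&(W[...,1]>y[0])&(W[...,1]<y[1])
for n,w in (('wrist',W),('side',D2),('scene',D3)):
    for nm,z0,z1 in (('base',.008,.016),('rails',.019,.026),('batten',.034,.044)):
        q=w[mask(w,z0,z1)][:,:2]
        if len(q)<20: continue
        r=cv2.minAreaRect((q*1000).astype(np.float32)); print(n,nm,len(q),np.round(cv2.boxPoints(r)).tolist())
    q=w[mask(w,.06,.115)]; print(n,'keeper',len(q),np.round(np.percentile(q,[2,50,98],axis=0),3).tolist())
img=p[60:340,180:].copy(); cv2.imwrite('pics/w0.png',cv2.resize(img[:,:,::-1],None,fx=2,fy=2))
```

```text
wrist base 19410 [[418.0, 78.0], [434.0, -71.0], [732.0, -40.0], [717.0, 109.0]]
wrist rails 5514 [[420.0, 60.0], [430.0, -43.0], [729.0, -12.0], [719.0, 91.0]]
wrist batten 5745 [[455.0, 77.0], [461.0, -28.0], [693.0, -16.0], [687.0, 89.0]]
wrist keeper 515 [[0.526, 0.052, 0.061], [0.534, 0.06, 0.076], [0.542, 0.068, 0.097]]
side base 1792 [[408.0, 88.0], [421.0, -88.0], [789.0, -61.0], [776.0, 115.0]]
side rails 666 [[420.0, -48.0], [724.0, -74.0], [736.0, 60.0], [431.0, 86.0]]
side batten 658 [[455.0, 79.0], [461.0, -27.0], [693.0, -15.0], [688.0, 91.0]]
side keeper 100 [[0.525, 0.053, 0.061], [0.532, 0.065, 0.084], [0.542, 0.079, 0.103]]
scene base 3030 [[417.0, 81.0], [432.0, -71.0], [734.0, -41.0], [719.0, 111.0]]
scene rails 641 [[419.0, 73.0], [431.0, -43.0], [729.0, -13.0], [718.0, 103.0]]
scene batten 680 [[454.0, 78.0], [460.0, -27.0], [693.0, -16.0], [688.0, 90.0]]
scene keeper 61 [[0.524, 0.057, 0.061], [0.538, 0.074, 0.093], [0.542, 0.081, 0.101]]
```

View pics/w0.png

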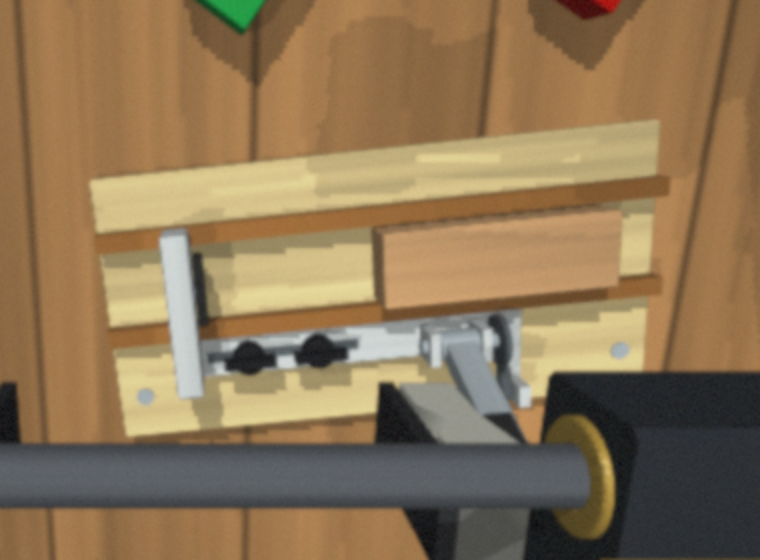

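```bash
cat >> h.py <<'E'
from scipy.spatial.transform import Rotation as Ro
A=np.deg2rad(5.94); JC=np.array([.5752,.019])
def tojig(W):
    d=W[...,:2]-JC; c,s=np.cos(A),np.sin(A)
    return np.stack([d[...,0]*c+d[...,1]*s,-d[...,0]*s+d[...,1]*c,W[...,2]],-1)*1000
def st():
    o=get_obs(); R=Ro.from_euler('xyz',o['orientation'],degrees=True)
    F=np.array(o['force']); c,s=np.cos(A),np.sin(A)
    print('t',o['clock'],'tcp jig',np.round(tojig(np.array(o['tool_pos'])),1),'F jig',np.round([F[0]*c+F[1]*s,-F[0]*s+F[1]*c,F[2]],1),'open',round(o['opening']*1000,1))
    return o,R
E
python3 - <<'E'
from h import *
import plant
print([k for k in dir(plant) if 'tcp' in k.lower() or 'grasp' in k.lower()], getattr(plant,'tcp_to_grasp',None))
o,R=st(); print(np.round(R.as_matrix(),3))
for n in ('wrist','side','scene'):
    J=tojig(np.load(n+'0.npz')['W'])
    def q(x,y,z):
        m=np.all([(J[...,i]>a)&(J[...,i]<b) for i,(a,b) in enumerate((x,y,z))],0); return J[m]
    b=q((-150,60),(-15,15),(35,41)); print(n,'batten x',np.percentile(b[:,0],[1,99]).round(1), 'y',np.percentile(q((-150,60),(-24,24),(35,41))[:,1],[1,99]).round(1))
    s=q((50,120),(-20,20),(27,60)); print(' stop',len(s),np.percentile(s,[1,10,50,90,99],axis=0).round(1).tolist())
    k=q((-90,-20),(35,90),(65,115)); print(' keeper',len(k),np.percentile(k,[2,10,50,90,98],axis=0).round(1).tolist())
E
```

```text
['tcp_to_grasp'] 0.0188
t 1.05 tcp jig [ 97.3 -29.2 226.6] F jig [-0.8  0.5 -0.3] open 87.3
[[ 0. -1. -0.]
 [-0. -0.  1.]
 [-1. -0. -0.]]
wrist batten x [-115.8    1.9] y [-23.7  22.8]
 stop 660 [[94.1, -19.7, 30.8], [96.9, -16.7, 41.8], [105.2, -2.5, 49.0], [112.2, 15.5, 50.1], [113.9, 19.8, 51.0]]
 keeper 432 [[-44.2, 39.6, 65.7], [-43.2, 41.0, 67.6], [-37.6, 46.0, 78.8], [-30.4, 52.0, 92.6], [-28.8, 54.3, 97.1]]
side batten x [-116.5    2.1] y [-23.6  22. ]
 stop 99 [[83.3, -19.5, 28.1], [95.0, -17.0, 33.7], [101.4, -2.0, 47.4], [111.5, 14.7, 52.7], [114.3, 18.8, 53.9]]
 keeper 87 [[-44.5, 39.9, 65.7], [-43.7, 43.6, 70.0], [-38.4, 52.3, 87.2], [-30.5, 60.2, 101.5], [-28.6, 64.3, 103.0]]
scene batten x [-114.3    2.2] y [-23.8  15.4]
 stop 127 [[93.6, -19.7, 27.6], [97.1, -16.7, 34.8], [108.7, -2.0, 47.0], [113.7, 14.5, 49.9], [114.9, 19.3, 52.1]]
 keeper 56 [[-44.4, 42.5, 66.8], [-41.7, 48.9, 70.4], [-31.4, 59.3, 93.2], [-28.4, 64.8, 100.0], [-27.5, 65.9, 101.2]]
```

Run:
```python
from h import *
for n in ('wrist','side','scene'):
    J=tojig(np.load(n+'0.npz')['W'])
    def q(x,y,z):
        m=np.all([(J[...,i]>a)&(J[...,i]<b) for i,(a,b) in enumerate((x,y,z))],0); return J[m]
    for x0,x1 in ((-112,-80),(-30,0)):
        b=q((x0,x1),(-60,20),(36.5,41)); print(n,'batten y',np.percentile(b[:,1],[1,50,99]).round(1))
    for x0,x1 in ((-145,-120),(20,80)):
        print('  rails y',np.histogram(q((x0,x1),(-60,40),(19,25))[:,1],bins=np.arange(-60,41,5))[0], )
    b=q((-145,60),(-30,5),(36.5,41)); print('  x',np.percentile(b[:,0],[1,99]).round(1))
```

```text
wrist batten y [-34.8 -15.8   4.2]
wrist batten y [-34.7 -15.8   4.2]
  rails y [  0   0  45 121  79   0   0   0   0   0   0   0   0  72 104  31   0   0
   0   0]
  rails y [  0   0 103 269 191   0   0   0   0   0   0   0   0 216 237  97  56  35
   6  13]
  x [-115.6    1.8]
side batten y [-34.5 -15.4   6.3]
side batten y [-34.6 -14.9   6.1]
  rails y [ 0  0  3 12  8  0  0  0  0  0  0  0  0  9  9  7  1  0  0  0]
  rails y [ 0  0  5 22 18  6  0  0  0  0  0  0  0 15 16 12 16 11  7  6]
  x [-116.3    2. ]
scene batten y [-32.4 -12.8   6.4]
scene batten y [-33.1  -9.5   6.4]
  rails y [ 0  0  1  7  7  0  0  0  0  0  0  0  0 10 12  7  0  0  0  0]
  rails y [ 0  0  9 22 30  2  0  0  0  0  0  0  0 18 33 14  0  2  8 13]
  x [-114.6    1.9]
```

```bash
sed -i 's/^A=.*/A=np.deg2rad(5.94); JC=np.array([.5752+.015*np.sin(A),.019-.015*np.cos(A)])/' h.py
python3 -m pendant '[{"claw":0,"linear":[0,0,0],"twist":-0.052},{"claw":0,"linear":[0,0,0],"twist":-0.052},{"claw":0,"linear":[0,32,2],"twist":0},{"claw":0,"linear":[0,32,2],"twist":0},{"claw":0,"linear":[0,32,2],"twist":0},{"claw":0,"linear":[0,32,2],"twist":0},{"claw":0,"linear":[0,32,2],"twist":0},{"claw":0,"linear":[0,32,2],"twist":0},{"claw":0,"linear":[0,32,2],"twist":0},{"claw":0,"linear":[0,30,0],"twist":0}]'
python3 - <<'E'
from h import *
o,R=st(); print(o['tool_pos'],np.round(R.as_matrix(),3))
W=0; p,d=snapshot('wrist'); J=tojig(cloud('wrist',d))
b=J[(J[...,0]>-145)&(J[...,0]<60)&(abs(J[...,1])<30)&(J[...,2]>35.5)&(J[...,2]<41)]; print(len(b),np.percentile(b,[1,50,99],axis=0).round(1))
k=J[(J[...,0]>-70)&(J[...,0]<-10)&(J[...,1]>45)&(J[...,2]>60)&(J[...,2]<115)]; print(len(k),np.percentile(k,[1,50,99],axis=0).round(1) if len(k) else '')
cv2.imwrite('pics/w1.png',p[:,:,::-1])
E
```

```text
clock: 1.88
tool_pos: [0.4192, -0.0127, 0.2265]
orientation: [-58.0, 90.0, 37.9]
force: [-0.9, 0.4, 1.3]
opening: 0.0263
t 1.8833 tcp jig [-158.4   -0.4  226.5] F jig [-0.8  0.5  1.3] open 26.3
[ 0.41920186 -0.01271581  0.22648535] [[ 0.    -0.995 -0.104]
 [ 0.    -0.104  0.995]
 [-1.    -0.     0.   ]]
4543 [[-121.5  -20.6   36.2]
 [ -63.    -1.5   38.2]
 [  -4.3   18.5   40.1]]
0
```

View pics/w1.png

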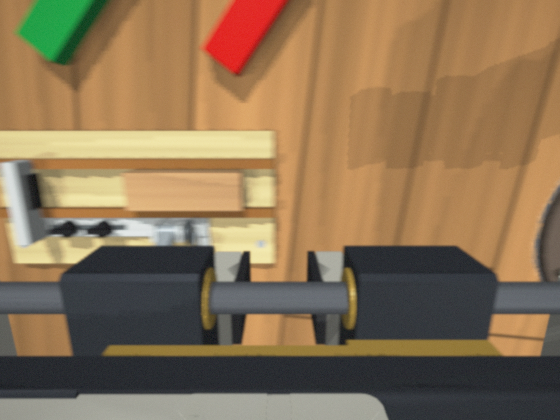

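The picture shows the wooden batten at (185,190), aligned with the channel. Its rear end (245,190) is free, and the area behind it is clear. Now I descend.

```bash
python3 -m pendant '[{"claw":0,"linear":[24,0,0],"twist":0},{"claw":0,"linear":[24,0,0],"twist":0},{"claw":0,"linear":[24,0,0],"twist":0},{"claw":0,"linear":[24,0,0],"twist":0},{"claw":0,"linear":[24,0,0],"twist":0},{"claw":0,"linear":[24,0,0],"twist":0},{"claw":0,"linear":[24,0,0],"twist":0},{"claw":0,"linear":[16,0,0],"twist":0},{"claw":0,"linear":[14,0,0],"twist":0},{"claw":0,"linear":[0,0,0],"twist":0}]'
python3 -c "
from h import *
st()"
python3 -m pendant '[{"claw":0,"linear":[0,-3,0],"twist":0},{"claw":0,"linear":[0,-3,0],"twist":0},{"claw":0,"linear":[0,-3,0],"twist":0},{"claw":0,"linear":[0,-3,0],"twist":0},{"claw":0,"linear":[0,-3,0],"twist":0},{"claw":0,"linear":[0,-3,0],"twist":0},{"claw":0,"linear":[0,-3,0],"twist":0},{"claw":0,"linear":[0,-3,0],"twist":0},{"claw":0,"linear":[0,-3,0],"twist":0},{"claw":0,"linear":[0,-3,0],"twist":0}]'
python3 -c "
from h import *
st()"
```

```text
clock: 2.77
tool_pos: [0.4194, -0.0131, 0.0265]
orientation: [105.8, 89.8, -158.2]
force: [-0.4, -0.3, 0.2]
opening: 0.0003
t 2.7667 tcp jig [-158.3   -0.8   26.5] F jig [-0.4 -0.3  0.2] open 0.3
clock: 3.6
tool_pos: [0.4508, -0.0094, 0.0285]
orientation: [98.5, 90.0, -165.5]
force: [-0.6, -0.1, 0.4]
opening: 0.0001
t 3.6 tcp jig [-126.7   -0.4   28.5] F jig [-0.6 -0.   0.4] open 0.1
```

```bash
python3 -m pendant '[{"claw":0,"linear":[0,-4,0],"twist":0},{"claw":0,"linear":[0,-4,0],"twist":0},{"claw":0,"linear":[0,-4,0],"twist":0},{"claw":0,"linear":[0,-4,0],"twist":0},{"claw":0,"linear":[0,-4,0],"twist":0},{"claw":0,"linear":[0,-4,0],"twist":0},{"claw":0,"linear":[0,-4,0],"twist":0},{"claw":0,"linear":[0,-4,0],"twist":0},{"claw":0,"linear":[0,-4,0],"twist":0},{"claw":0,"linear":[0,-4,0],"twist":0}]'
cat >> h.py <<'E'
def look(cams=('wrist','side','scene'),save=None):
    st()
    for n in cams:
        p,d=snapshot(n); J=tojig(cloud(n,d))
        if save: cv2.imwrite(f'pics/{save}_{n}.png',p[:,:,::-1])
        b=J[(J[...,0]>-145)&(J[...,0]<90)&(abs(J[...,1])<19)&(J[...,2]>36)&(J[...,2]<41)]
        s=J[(J[...,0]>60)&(J[...,0]<110)&(abs(J[...,1])<18)&(J[...,2]>44)&(J[...,2]<60)]
        k=J[(J[...,0]>-70)&(J[...,0]<-10)&(J[...,1]>40)&(J[...,2]>65)&(J[...,2]<115)]
        for m,q in (('batten x',b),('stop x',s),('keeper x',k)):
            if len(q)>5: print(n,m,len(q),np.percentile(q[:,0],[1,5,50,95,99]).round(1))
E
python3 -c "
from h import *
look(save='a')"
```

```text
clock: 4.43
tool_pos: [0.4909, -0.0051, 0.0286]
orientation: [-52.2, 90.0, 43.8]
force: [0.2, -0.4, -0.2]
opening: 0.0007
t 4.4333 tcp jig [-86.3  -0.3  28.6] F jig [ 0.2 -0.4 -0.2] open 0.7
wrist batten x 6514 [-84.7 -56.8   6.8  38.9  42.2]
side batten x 214 [-99.9 -76.7  -9.7  44.1  48.7]
side stop x 50 [ 94.9  95.7 102.3 108.6 109.7]
side keeper x 233 [-65.1 -64.  -46.4 -14.6 -11. ]
scene batten x 299 [-96.5 -69.4  -2.8  44.7  49.7]
scene stop x 49 [ 98.7  99.4 104.8 108.7 109.3]
scene keeper x 197 [-56.4 -47.  -27.6 -11.  -10.5]
```

```bash
cd pics; python3 -c "
import cv2;a=cv2.imread('a_side.png')[150:270,190:350];b=cv2.imread('a_wrist.png')
cv2.imwrite('a.png',cv2.hconcat([cv2.resize(a,(560,420)),b])[:, :][::1])
i=cv2.imread('a.png');cv2.imwrite('a.png',cv2.resize(i,None,fx=.71,fy=.71))"
```

```text
(no output)
```

View pics/a.png

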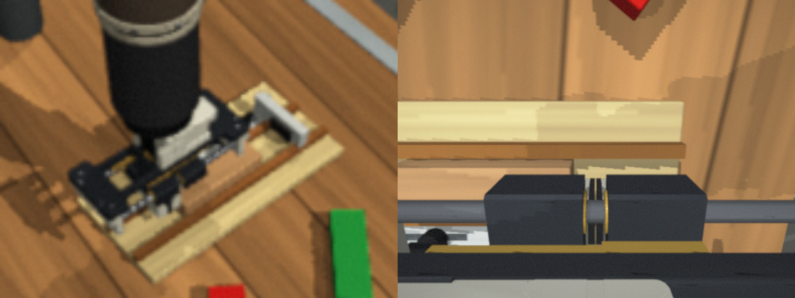

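The side view shows the batten being pushed ahead of the fingers, and the stop at (285,118) is still ahead. I estimate about 48 mm to go, so I do 38 mm and then go slowly.

```bash
python3 -m pendant '[{"claw":0,"linear":[0,-4,0],"twist":0},{"claw":0,"linear":[0,-4,0],"twist":0},{"claw":0,"linear":[0,-4,0],"twist":0},{"claw":0,"linear":[0,-4,0],"twist":0},{"claw":0,"linear":[0,-4,0],"twist":0},{"claw":0,"linear":[0,-4,0],"twist":0},{"claw":0,"linear":[0,-4,0],"twist":0},{"claw":0,"linear":[0,-3,0],"twist":0},{"claw":0,"linear":[0,-2,0],"twist":0},{"claw":0,"linear":[0,-1,0],"twist":0}]'
python3 -c "
from h import *
look(('side','scene'),save='b')"
python3 -m pendant '[{"claw":0,"linear":[0,-0.3,0],"twist":0},{"claw":0,"linear":[0,-0.3,0],"twist":0},{"claw":0,"linear":[0,-0.3,0],"twist":0},{"claw":0,"linear":[0,-0.3,0],"twist":0},{"claw":0,"linear":[0,-0.3,0],"twist":0},{"claw":0,"linear":[0,-0.3,0],"twist":0},{"claw":0,"linear":[0,-0.2,0],"twist":0},{"claw":0,"linear":[0,0,0],"twist":0},{"claw":0,"linear":[0,0,0],"twist":0},{"claw":0,"linear":[0,0,0],"twist":0}]'
python3 -c "
from h import *
st()"
```

```text
clock: 5.42
tool_pos: [0.5246, -0.0017, 0.0285]
orientation: [110.9, 90.0, -153.2]
force: [-0.3, 0.2, 0.7]
opening: 0.0001
t 5.4167 tcp jig [-52.4  -0.3  28.5] F jig [-0.2  0.2  0.7] open 0.1
side batten x 189 [-67.7 -42.7  27.4  78.9  83.3]
side stop x 46 [ 94.9  95.9 102.7 109.1 109.3]
side keeper x 250 [-64.3 -63.5 -43.7 -16.6 -12.2]
scene batten x 311 [-62.2 -36.9  30.3  77.9  82.5]
scene stop x 50 [ 98.4 100.7 105.4 109.5 109.8]
scene keeper x 190 [-57.6 -44.9 -28.2 -11.8 -10.9]
clock: 6.35
tool_pos: [0.5263, -0.0015, 0.0286]
orientation: [-93.6, 90.0, 2.3]
force: [-0.4, -0.2, -0.3]
opening: 0.0002
t 6.35 tcp jig [-50.7  -0.3  28.6] F jig [-0.4 -0.2 -0.3] open 0.2
```

Front is at about 85 mm and the pad at about 94 mm. I keep feeling forward.

```bash
S='import h;h.st()'
python3 -m pendant '[{"claw":0,"linear":[0,-0.5,0],"twist":0},{"claw":0,"linear":[0,-0.5,0],"twist":0},{"claw":0,"linear":[0,-0.5,0],"twist":0},{"claw":0,"linear":[0,-0.5,0],"twist":0},{"claw":0,"linear":[0,-0.5,0],"twist":0},{"claw":0,"linear":[0,-0.5,0],"twist":0},{"claw":0,"linear":[0,-0.5,0],"twist":0},{"claw":0,"linear":[0,-0.5,0],"twist":0},{"claw":0,"linear":[0,0,0],"twist":0},{"claw":0,"linear":[0,0,0],"twist":0}]' >/dev/null; python3 -c "$S"
python3 -m pendant '[{"claw":0,"linear":[0,-0.3,0],"twist":0},{"claw":0,"linear":[0,-0.3,0],"twist":0},{"claw":0,"linear":[0,-0.3,0],"twist":0},{"claw":0,"linear":[0,-0.3,0],"twist":0},{"claw":0,"linear":[0,-0.3,0],"twist":0},{"claw":0,"linear":[0,0,0],"twist":0},{"claw":0,"linear":[0,0,0],"twist":0},{"claw":0,"linear":[0,0,0],"twist":0},{"claw":0,"linear":[0,0,0],"twist":0},{"claw":0,"linear":[0,0,0],"twist":0}]' >/dev/null; python3 -c "$S"
```

```text
t 7.1833 tcp jig [-46.6  -0.3  28.5] F jig [-0.8  1.   0.8] open 0.4
t 8.0167 tcp jig [-45.1  -0.3  28.6] F jig [-0.4  0.2 -1. ] open 0.4
```

```bash
S='import h;h.st()'
python3 -m pendant '[{"claw":0,"linear":[0,-0.3,0],"twist":0},{"claw":0,"linear":[0,-0.3,0],"twist":0},{"claw":0,"linear":[0,-0.3,0],"twist":0},{"claw":0,"linear":[0,-0.3,0],"twist":0},{"claw":0,"linear":[0,-0.3,0],"twist":0},{"claw":0,"linear":[0,0,0],"twist":0},{"claw":0,"linear":[0,0,0],"twist":0},{"claw":0,"linear":[0,0,0],"twist":0},{"claw":0,"linear":[0,0,0],"twist":0},{"claw":0,"linear":[0,0,0],"twist":0}]' >/dev/null; python3 -c "$S"
```

```text
t 8.85 tcp jig [-43.7  -0.3  28.6] F jig [-0.4  0.   0.1] open 0.4
```

```bash
S='import h;h.look(("side","scene"),save="c")'
python3 -m pendant '[{"claw":0,"linear":[0,-0.3,0],"twist":0},{"claw":0,"linear":[0,-0.3,0],"twist":0},{"claw":0,"linear":[0,-0.3,0],"twist":0},{"claw":0,"linear":[0,-0.3,0],"twist":0},{"claw":0,"linear":[0,-0.3,0],"twist":0},{"claw":0,"linear":[0,0,0],"twist":0},{"claw":0,"linear":[0,0,0],"twist":0},{"claw":0,"linear":[0,0,0],"twist":0},{"claw":0,"linear":[0,0,0],"twist":0},{"claw":0,"linear":[0,0,0],"twist":0}]' >/dev/null; python3 -c "$S"
```

```text
t 9.6833 tcp jig [-42.1  -0.3  28.6] F jig [-0.9  0.4 -0. ] open 0.1
side batten x 197 [-57.  -35.4  30.9  80.5  87.5]
side stop x 32 [ 97.2  97.8 103.3 108.6 109.2]
side keeper x 285 [-64.1 -63.6 -43.4 -16.1 -12. ]
scene batten x 283 [-47.2 -23.1  45.4  86.2  89.3]
scene stop x 49 [ 97.1  99.8 104.9 109.7 109.9]
scene keeper x 186 [-55.1 -44.2 -28.2 -11.2 -10.3]
```

```bash
S='import h;h.st()'
python3 -m pendant '[{"claw":0,"linear":[0,-0.3,0],"twist":0},{"claw":0,"linear":[0,-0.3,0],"twist":0},{"claw":0,"linear":[0,-0.3,0],"twist":0},{"claw":0,"linear":[0,-0.3,0],"twist":0},{"claw":0,"linear":[0,-0.3,0],"twist":0},{"claw":0,"linear":[0,0,0],"twist":0},{"claw":0,"linear":[0,0,0],"twist":0},{"claw":0,"linear":[0,0,0],"twist":0},{"claw":0,"linear":[0,0,0],"twist":0},{"claw":0,"linear":[0,0,0],"twist":0}]' >/dev/null; python3 -c "$S"
```

```text
t 10.6167 tcp jig [-40.9  -0.3  28.5] F jig [-2.9 -1.5  0.7] open 0.3
```

```bash
S='import h;h.st()'
python3 -m pendant '[{"claw":0,"linear":[0,-0.3,0],"twist":0},{"claw":0,"linear":[0,-0.3,0],"twist":0},{"claw":0,"linear":[0,-0.3,0],"twist":0},{"claw":0,"linear":[0,-0.3,0],"twist":0},{"claw":0,"linear":[0,-0.3,0],"twist":0},{"claw":0,"linear":[0,0,0],"twist":0},{"claw":0,"linear":[0,0,0],"twist":0},{"claw":0,"linear":[0,0,0],"twist":0},{"claw":0,"linear":[0,0,0],"twist":0},{"claw":0,"linear":[0,0,0],"twist":0}]' >/dev/null; python3 -c "$S"
```

```text
t 11.45 tcp jig [-40.2  -0.5  28.4] F jig [-4.8  0.5  4.1] open 0.5
```

Contact force builds as expected for the 3 N/mm pad. I back off slowly, rise, and check.

```bash
python3 -m pendant '[{"claw":0,"linear":[0,0.5,0],"twist":0},{"claw":0,"linear":[0,0.5,0],"twist":0},{"claw":0,"linear":[0,0.5,0],"twist":0},{"claw":0,"linear":[0,1,0],"twist":0},{"claw":0,"linear":[0,3,0],"twist":0},{"claw":0,"linear":[0,5,0],"twist":0},{"claw":0,"linear":[0,8,0],"twist":0},{"claw":0,"linear":[0,8,0],"twist":0},{"claw":0,"linear":[-10,5,0],"twist":0},{"claw":0,"linear":[-20,0,0],"twist":0}]' >/dev/null
python3 -m pendant '[{"claw":0,"linear":[-22,10,0],"twist":0},{"claw":0,"linear":[-25,10,0],"twist":0},{"claw":0,"linear":[-25,10,0],"twist":0},{"claw":0,"linear":[-25,10,0],"twist":0},{"claw":0,"linear":[-25,0,0],"twist":0},{"claw":0,"linear":[-10,0,0],"twist":0},{"claw":0,"linear":[0,0,0],"twist":0},{"claw":0,"linear":[0,0,0],"twist":0},{"claw":0,"linear":[0,0,0],"twist":0},{"claw":0,"linear":[0,0,0],"twist":0}]' >/dev/null
python3 - <<'E'
from h import *
st()
for n in ('wrist','side','scene'):
    p,d=snapshot(n); J=tojig(cloud(n,d)); cv2.imwrite(f'pics/d_{n}.png',p[:,:,::-1])
    def q(x,y,z): return J[np.all([(J[...,i]>a)&(J[...,i]<b) for i,(a,b) in enumerate((x,y,z))],0)]
    for m,s in (('batten',q((-100,120),(-18,18),(36.8,40))),('stop',q((80,125),(-18,18),(46,56))),('keeper',q((-70,-10),(45,95),(62,112)))):
        if len(s)>5: print(n,m,len(s),np.percentile(s,[1,50,99],axis=0).round(1).tolist())
E
cd pics; python3 -c "
import cv2;a=cv2.imread('d_wrist.png')[60:270,0:280];cv2.imwrite('d.png',cv2.resize(a,None,fx=2.5,fy=2.5))"
```

```text
t 13.1167 tcp jig [-111.5   -0.4  189.5] F jig [-0.  -0.1 -1.1] open 0.2
wrist batten 5024 [[-24.6, -17.9, 36.9], [34.6, -0.4, 38.3], [94.6, 17.7, 39.8]]
wrist stop 675 [[99.4, -17.6, 46.1], [105.6, -0.2, 49.1], [113.6, 17.5, 50.8]]
side batten 159 [[-24.7, -17.8, 37.0], [33.0, -1.4, 38.8], [94.8, 17.6, 40.0]]
side stop 51 [[90.6, -17.7, 46.3], [105.4, 1.3, 50.6], [114.1, 17.6, 54.3]]
side keeper 78 [[-44.8, 54.1, 62.9], [-36.4, 64.2, 79.9], [-27.7, 78.2, 102.5]]
scene batten 248 [[-24.1, -17.2, 36.8], [38.8, 1.6, 38.1], [113.2, 17.6, 40.0]]
scene stop 53 [[101.1, -16.7, 46.1], [106.8, 1.1, 48.7], [114.0, 17.1, 52.6]]
scene keeper 58 [[-44.4, 55.7, 64.0], [-30.7, 73.1, 94.2], [-27.9, 82.3, 101.0]]
```

View pics/d.png

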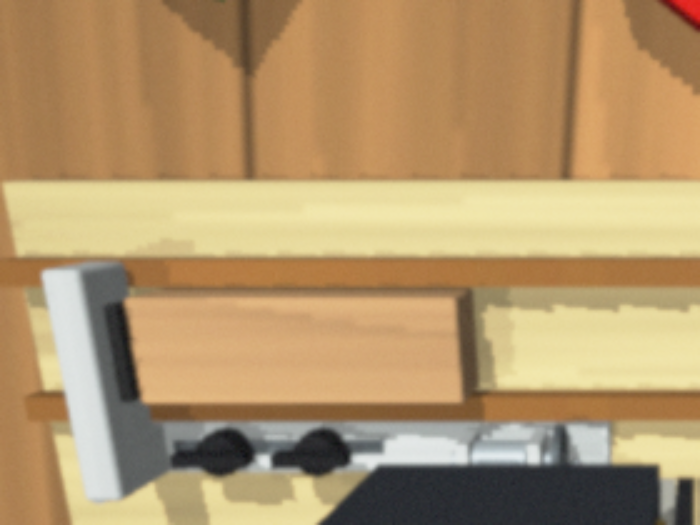

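The batten is home, touching the dark pad at (120,350), with x from −25 to 95 against a face at about 94.5. The keeper is at x ≈ −36. Next I go over to the keeper's outer side.

```bash
python3 -m pendant '[{"claw":0,"linear":[0,-15,20],"twist":0},{"claw":0,"linear":[0,-20,25],"twist":0},{"claw":0,"linear":[0,-20,25],"twist":0},{"claw":0,"linear":[0,-20.5,25],"twist":0},{"claw":0,"linear":[0,0,20],"twist":0},{"claw":0,"linear":[20,0,0],"twist":0},{"claw":0,"linear":[25,0,0],"twist":0},{"claw":0,"linear":[25,0,0],"twist":0},{"claw":0,"linear":[20,0,0],"twist":0},{"claw":0,"linear":[12,0,0],"twist":0}]' >/dev/null
python3 - <<'E'
from h import *
st()
for n in ('side','scene'):
    p,d=snapshot(n);J=tojig(cloud(n,d)); cv2.imwrite(f'pics/e_{n}.png',p[:,:,::-1])
a=cv2.imread('pics/e_side.png')[120:270,180:380];b=cv2.imread('pics/e_scene.png')[150:300,200:400]
cv2.imwrite('pics/e.png',cv2.hconcat([cv2.resize(a,(400,300)),cv2.resize(b,(400,300))]))
E
```

```text
t 14.1 tcp jig [-36.8 114.2  85.5] F jig [ 0.7  0.  -0.6] open 0.6
```

View pics/e.png

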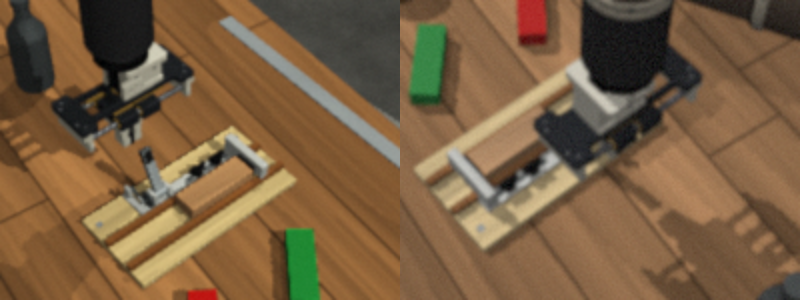

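The side view shows the closed fingers at (130,130) on the outer side of the open keeper at (150,160), level with its end. Now I push to −y.

```bash
S='import h;h.st()'
python3 -m pendant '[{"claw":0,"linear":[0,0,-2.5],"twist":0},{"claw":0,"linear":[0,0,-2.5],"twist":0},{"claw":0,"linear":[0,0,-2.5],"twist":0},{"claw":0,"linear":[0,0,-2.5],"twist":0},{"claw":0,"linear":[0,0,-2.5],"twist":0},{"claw":0,"linear":[0,0,-2.5],"twist":0},{"claw":0,"linear":[0,0,-2.5],"twist":0},{"claw":0,"linear":[0,0,-2.5],"twist":0},{"claw":0,"linear":[0,0,-2],"twist":0},{"claw":0,"linear":[0,0,-2],"twist":0}]' >/dev/null; python3 -c "$S"
python3 -m pendant '[{"claw":0,"linear":[0,0,-1],"twist":0},{"claw":0,"linear":[0,0,-1],"twist":0},{"claw":0,"linear":[0,0,-1],"twist":0},{"claw":0,"linear":[0,0,-1],"twist":0},{"claw":0,"linear":[0,0,-1],"twist":0},{"claw":0,"linear":[0,0,-1],"twist":0},{"claw":0,"linear":[0,0,-1],"twist":0},{"claw":0,"linear":[0,0,-1],"twist":0},{"claw":0,"linear":[0,0,0],"twist":0},{"claw":0,"linear":[0,0,0],"twist":0}]' >/dev/null; python3 -c "$S"
```

```text
t 15.0333 tcp jig [-35.   91.1  88.7] F jig [-2.   8.3  2.5] open 0.7
t 15.8667 tcp jig [-33.8  84.4  89.6] F jig [-0.3  8.4  5.5] open 0.8
```

```bash
S='import h;h.st()'
python3 -m pendant '[{"claw":0,"linear":[0,0,-1.5],"twist":0},{"claw":0,"linear":[0,0,-1.5],"twist":0},{"claw":0,"linear":[0,0,-1.5],"twist":0},{"claw":0,"linear":[0,0,-1.5],"twist":0},{"claw":0,"linear":[0,0,-1.5],"twist":0},{"claw":0,"linear":[0,0,-1.5],"twist":0},{"claw":0,"linear":[0,0,-1.5],"twist":0},{"claw":0,"linear":[0,0,-1.5],"twist":0},{"claw":0,"linear":[0,0,0],"twist":0},{"claw":0,"linear":[0,0,0],"twist":0}]' >/dev/null; python3 -c "$S"
python3 -m pendant '[{"claw":0,"linear":[0,0,-1.5],"twist":0},{"claw":0,"linear":[0,0,-1.5],"twist":0},{"claw":0,"linear":[0,0,-1.5],"twist":0},{"claw":0,"linear":[0,0,-1.5],"twist":0},{"claw":0,"linear":[0,0,-1.5],"twist":0},{"claw":0,"linear":[0,0,-1.5],"twist":0},{"claw":0,"linear":[0,0,-1.5],"twist":0},{"claw":0,"linear":[0,0,-1.5],"twist":0},{"claw":0,"linear":[0,0,0],"twist":0},{"claw":0,"linear":[0,0,0],"twist":0}]' >/dev/null; python3 -c "$S"
```

```text
t 16.7 tcp jig [-33.5  72.   89.6] F jig [-0.1  6.8  5.1] open 0.7
t 17.5333 tcp jig [-33.8  59.6  89.3] F jig [2.  4.9 3.1] open 0.6
```

```bash
S='import h;h.st()'
python3 -m pendant '[{"claw":0,"linear":[0,0,-1.5],"twist":0},{"claw":0,"linear":[0,0,-1.5],"twist":0},{"claw":0,"linear":[0,0,-1.5],"twist":0},{"claw":0,"linear":[0,0,-1.5],"twist":0},{"claw":0,"linear":[0,0,-1.5],"twist":0},{"claw":0,"linear":[0,0,-1.5],"twist":0},{"claw":0,"linear":[0,0,-1.5],"twist":0},{"claw":0,"linear":[0,0,-1.5],"twist":0},{"claw":0,"linear":[0,0,0],"twist":0},{"claw":0,"linear":[0,0,0],"twist":0}]' >/dev/null; python3 -c "$S"
python3 -m pendant '[{"claw":0,"linear":[0,0,-1.5],"twist":0},{"claw":0,"linear":[0,0,-1.5],"twist":0},{"claw":0,"linear":[0,0,-1.5],"twist":0},{"claw":0,"linear":[0,0,-1.5],"twist":0},{"claw":0,"linear":[0,0,-1.5],"twist":0},{"claw":0,"linear":[0,0,-1],"twist":0},{"claw":0,"linear":[0,0,-1],"twist":0},{"claw":0,"linear":[0,0,0],"twist":0},{"claw":0,"linear":[0,0,0],"twist":0},{"claw":0,"linear":[0,0,0],"twist":0}]' >/dev/null; python3 -c "$S"
```

```text
t 18.3667 tcp jig [-35.   46.7  88.6] F jig [2.5 3.6 0.9] open 0.6
t 19.2 tcp jig [-35.8  37.   88.4] F jig [-0.8  2.2  0.7] open 0.3
```

```bash
S='import h;h.st()'
python3 -m pendant '[{"claw":0,"linear":[0,0,-1],"twist":0},{"claw":0,"linear":[0,0,-1],"twist":0},{"claw":0,"linear":[0,0,-1],"twist":0},{"claw":0,"linear":[0,0,-1],"twist":0},{"claw":0,"linear":[0,0,-1],"twist":0},{"claw":0,"linear":[0,0,-1],"twist":0},{"claw":0,"linear":[0,0,0],"twist":0},{"claw":0,"linear":[0,0,0],"twist":0},{"claw":0,"linear":[0,0,0],"twist":0},{"claw":0,"linear":[0,0,0],"twist":0}]' >/dev/null; python3 -c "$S"
```

```text
t 20.0333 tcp jig [-35.1  31.2  88.6] F jig [0.4 0.4 0.7] open 0.4
```

```bash
S='import h;h.st()'
python3 -m pendant '[{"claw":0,"linear":[0,0,-1],"twist":0},{"claw":0,"linear":[0,0,-1],"twist":0},{"claw":0,"linear":[0,0,-1],"twist":0},{"claw":0,"linear":[0,0,-1],"twist":0},{"claw":0,"linear":[0,0,-1],"twist":0},{"claw":0,"linear":[0,0,0],"twist":0},{"claw":0,"linear":[0,0,0],"twist":0},{"claw":0,"linear":[0,0,0],"twist":0},{"claw":0,"linear":[0,0,0],"twist":0},{"claw":0,"linear":[0,0,0],"twist":0}]' >/dev/null; python3 -c "$S"
```

```text
t 20.8667 tcp jig [-35.3  26.2  88.6] F jig [-0.1  0.6 -0.6] open 0.9
```

Force is zero, so it has possibly snapped. I look before moving on.

Run:
```python
from h import *
st()
for n in ('side','scene','wrist'):
    p,d=snapshot(n);J=tojig(cloud(n,d)); cv2.imwrite(f'pics/f_{n}.png',p[:,:,::-1])
    k=J[(J[...,0]>-46)&(J[...,0]<-27)&(J[...,1]>-40)&(J[...,1]<40)&(J[...,2]>20)&(J[...,2]<80)]
    for y0 in range(-40,40,10):
        m=k[(k[:,1]>=y0)&(k[:,1]<y0+10)]; 
        if len(m): print(n,y0,len(m),np.percentile(m[:,2],[5,50,95]).round(0))
a=cv2.imread('pics/f_side.png')[120:270,180:380];b=cv2.imread('pics/f_wrist.png')
cv2.imwrite('pics/f.png',cv2.hconcat([cv2.resize(a,(400,300)),cv2.resize(b,(400,300))]))
```

```text
t 20.8667 tcp jig [-35.3  26.2  88.6] F jig [-0.1  0.6 -0.6] open 0.9
side -40 2 [20. 23. 26.]
side -30 19 [21. 24. 26.]
side 10 4 [70. 74. 80.]
side 20 29 [21. 26. 75.]
side 30 23 [21. 31. 59.]
scene -40 1 [21. 21. 21.]
scene 10 2 [66. 67. 67.]
scene 20 28 [21. 63. 71.]
scene 30 49 [38. 55. 66.]
wrist -40 88 [21. 22. 23.]
wrist -30 389 [21. 22. 24.]
wrist 20 77 [20. 22. 73.]
wrist 30 10 [51. 59. 64.]
```

View pics/f.png

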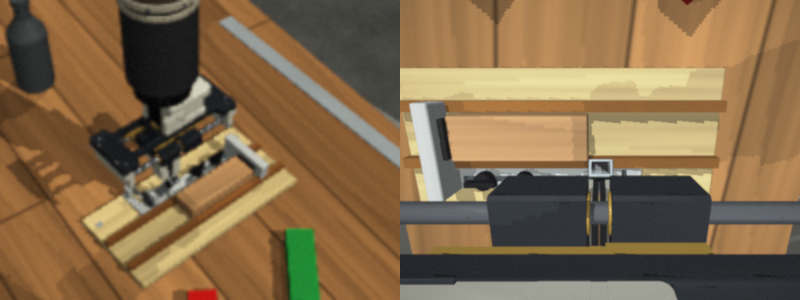

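The wrist view shows the keeper's end (600,168) still leaning at the finger, almost at the snap point. I go a little further.

```bash
cat >> h.py <<'E'
def kz():
    st(); p,d=snapshot('side'); J=tojig(cloud('side',d)); cv2.imwrite('pics/k.png',p[:,:,::-1])
    for y0 in (-30,-20,-10,0,10,20):
        m=J[(J[...,0]>-43)&(J[...,0]<-29)&(J[...,1]>=y0)&(J[...,1]<y0+10)&(J[...,2]>0)&(J[...,2]<85)]
        print(y0,len(m),np.percentile(m[:,2],[5,50,95]).round(0) if len(m) else '')
E
python3 -m pendant '[{"claw":0,"linear":[0,0,-1],"twist":0},{"claw":0,"linear":[0,0,-1],"twist":0},{"claw":0,"linear":[0,0,-1],"twist":0},{"claw":0,"linear":[0,0,-1],"twist":0},{"claw":0,"linear":[0,0,-1],"twist":0},{"claw":0,"linear":[0,0,0],"twist":0},{"claw":0,"linear":[0,0,0],"twist":0},{"claw":0,"linear":[0,0,0],"twist":0},{"claw":0,"linear":[0,0,0],"twist":0},{"claw":0,"linear":[0,0,0],"twist":0}]' >/dev/null; python3 -c "import h;h.kz()"
```

```text
t 21.85 tcp jig [-35.2  21.3  88.6] F jig [ 0.4 -0.2 -0.4] open 0.2
-30 34 [16. 34. 40.]
-20 15 [29. 38. 41.]
-10 20 [13. 37. 41.]
0 18 [12. 38. 40.]
10 20 [13. 37. 41.]
20 15 [20. 38. 41.]
```

The keeper snapped down: its top is at about 37 mm, level across the channel. I retreat up and verify.

```bash
python3 -m pendant '[{"claw":0,"linear":[-8,0,0],"twist":0},{"claw":0,"linear":[-15,0,0],"twist":0},{"claw":0,"linear":[-15,0,0],"twist":0},{"claw":0,"linear":[-15,6,0],"twist":0},{"claw":0,"linear":[-15,10,0],"twist":0},{"claw":0,"linear":[-15,10,-10],"twist":0},{"claw":0,"linear":[-15,10,-10],"twist":0},{"claw":0,"linear":[-10,10,-10],"twist":0},{"claw":0,"linear":[0,0,-10],"twist":0},{"claw":0,"linear":[0,0,0],"twist":0}]' >/dev/null
python3 - <<'E'
from h import *
kz()
p,d=snapshot('wrist');J=tojig(cloud('wrist',d))
def q(x,y,z): return J[np.all([(J[...,i]>a)&(J[...,i]<b) for i,(a,b) in enumerate((x,y,z))],0)]
for m,s in (('batten',q((-26,120),(-18,18),(36.8,40))),('keeper',q((-50,-26.5),(-40,40),(30,60)))):
    if len(s): print(m,len(s),np.percentile(s,[1,50,99],axis=0).round(1).tolist())
a=cv2.imread('pics/k.png')[120:270,180:380];b=p[:,:,::-1]
cv2.imwrite('pics/g.png',cv2.hconcat([cv2.resize(a,(400,300)),cv2.resize(b,(400,300))]))
E
```

```text
t 22.7333 tcp jig [-81.3 -20.  197.4] F jig [ 0.6 -0.3 -0.3] open 0.5
-30 29 [17. 34. 40.]
-20 15 [16. 37. 40.]
-10 19 [14. 36. 39.]
0 19 [13. 37. 39.]
10 17 [16. 38. 41.]
20 18 [15. 37. 40.]
batten 4289 [[-24.8, -17.5, 36.8], [34.8, -0.2, 37.9], [94.4, 17.6, 39.6]]
keeper 1040 [[-45.1, -29.7, 31.4], [-37.5, -2.2, 35.7], [-29.2, 28.0, 37.5]]
```

View pics/g.png

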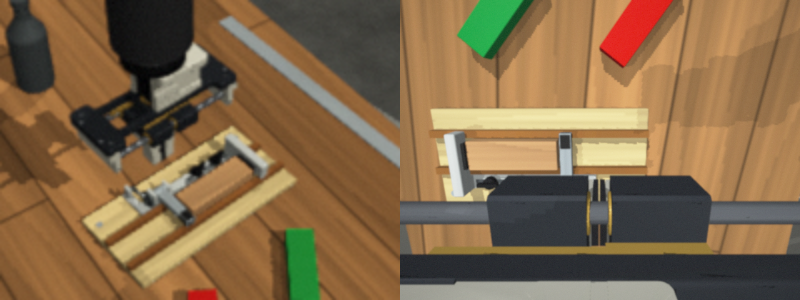

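The batten (wrist view 515,155) sits on the pad, and the keeper (565,155) lies flat across the channel behind it. The arm is clear of everything, so I hand in.

```bash
python3 -c "
from plant import *
print(close_job(), get_obs()['clock'])"
```

```text
the job is handed in; nothing more can be done
the job is handed in; nothing more can be done
```

The wooden batten is home against the pad and the keeper is shut flat behind it. I handed the job in at about 22.8 s of the 51 s allowed.

- **Batten:** I pushed it with closed fingers. Contact force at the pad rose to about 5 N (limit 14 N). I then backed off, and the batten stayed put. The last check put it at jig x −25 to 94.5 mm. The stop face, inferred from the keeper's position, is at about 94.5 mm.
- **Keeper:** I tipped it by its outer face near the end. The highest reading was about 10 N (limit 16 N). It snapped shut on its own while the finger stayed 50 mm above it. The last check showed its top level at 36–38 mm across the channel, with about 4 mm of clearance to the batten.

My first look showed the keeper leaning on the finger just before the snap point, so I pushed 5 mm further. Forces were read only at the end of each move, so brief peaks in between were not seen. The arm ended clear of everything, and I never touched the other things on the table. No check failed.

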